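Hang the feed cup in the stall's open cage

ROBOT

A 6-joint arm with a two-finger parallel gripper is mounted at the origin on the work surface. World frame = base frame: x ahead of the robot, y to its left, z up, the work surface at z = 0. Lengths are in m, angles in rad, forces in N, time in s.
With the tool pointing down it reaches from about 0.325 to 0.775 m from the base axis. Payload 5.5 kg.
Tool frame: the origin (TCP) lies midway between the tips of the shut fingers; the grasp point (between the pads) lies 19 mm behind it; z points along the fingers, y is the direction in which the jaws open and shut (so a half turn about z gives the same grasp; the last joint's range is limited). The gripper opens to 85 mm and grips with 20 to 120 N. Pads are 22 mm wide; open, the fingers measure 114 mm over their backs; the gripper's body (76 mm by 85 mm) begins 54 mm behind the grasp point. The pads swing forward as they close: fully open they stand 13 mm farther back than shut.
Start: joints at [-1.342, 0.091, 1.231, -0, 1.82, -0.057], TCP at [0.169, -0.576, 0.231] pointing down, gripper open.
Joint ranges: [-2.87, 2.87], [-0.86, 2.18], [0.17, 2.46], [-1.51, 4.65], [0.06, 2.69], [-2.65, 2.65]. Speed limits (rad/s): [2.57, 2.57, 3.01, 3.14, 3.14, 3.14].

INTERFACE

Orientations are given as a rotation vector (axis times angle).
In Python, from plant import r gives the robot as it stands.
- The arm moves only by the shell command python3 -m jog 'ROWS'. ROWS is text: rows parted by semicolons, each of 7 numbers parted by spaces: the gripper's target within -1 to 1 (fully open at 1, half-way at 0, shut at -1), then the shift along the tool's x, y, z scaled (see below), then the turn, a rotation vector about the tool's x, y, z scaled (see below). In form: jaw x y z wx wy wz; .... A call has 1 to 12 rows; each row is the pose to reach, as a shift and turn from the pose measured when the call began, along the tool's axes at that moment; what a row does not reach only later rows make up. The controller multiplies each number of a shift by 1 m and each number of a turn by 45 degrees. A row lasts 1/10 s, in which the tool goes at most 50 mm and 8.59 degrees, less where a joint would pass 70% of its speed; a pose out of reach is approached as far as the arm can. A call with a number of a shift or a turn outside -1 to 1 is refused whole. A call with a gripper value outside its range is refused whole. The fingers move at their own pace and stop on an object; the grip force is fixed at half the most. Time passes only in rows, so rows that repeat a pose let the fingers close. It gives the time, the measured TCP pose, the force and the opening at its end, in the units of the state.
- r.get_obs(): the state, without advancing time (a new reading comes with each control period).
- r.get_image(name): name is "scene" or "top" or "wrist"; returns the picture (420x560x3 uint8, red, green, blue); there is no depth.
- r.camera_info(name): a dict with "camera_matrix" (3x3 intrinsics, pixels), "k1" (the pictures are not rectified: a ray, as slopes to the right and down, at radius r is drawn at 1 + k1 r^2 times it, then the intrinsics apply), "xyz" and "rotation" of the camera in the world; the wrist camera has in their place "tool_from_camera" (4x4, takes a point from camera to tool coordinates, whose origin is the TCP and whose axes are the flange's). Camera axes: x right, y up, looking along -z (the intrinsics and any distortion apply to the point x, -y, -z); pixel columns grow to the right and rows downward; lengths in m; the calibration is good to about 2 mm. A picture is of the moment at which its call begins: read the wrist's pose just before it. camera_info takes no time and is no camera call.
- r.job_done(): hands the job in, once; it reports no verdict.
The state is a dict: "time": time; "joint_pos": joint angles; "qvel": joint speeds; "tau": joint torques, N m; "tool_pos": TCP position; "tool_rot": TCP orientation; "wrist_force": force on the tool from outside, world axes, zero at the start; "torque": the same for the moment, N m; "gripper_width": finger opening in m.
Only numpy, scipy, OpenCV 4.12 (cv2) and the standard library are available. Lean on these libraries where they do the work, as an engineer would, in place of code of your own. Each camera call takes 0.05 s, during which the arm holds its last target. There are 200 camera calls.

TASK

Get the open wire cage ready: take the steel feed cup that has a hook and hang it by its hook over the cage's near wall (the one towards the robot), with the cup inside the cage and the hook's tongue outside, hanging upright and square to the wall somewhere along its middle half. Leave the two similar steel cups without a hook where they stand.

Things in the scene. Friction and masses are not known exactly. Their poses are not given: they have to be found in the camera images.
- feed_cup: Loose open steel cup, 60 (x) x 48 (y) x 50 mm high, 140 g; origin: centre of underside, z up. Grip across its flat 48 mm sides. Hook on its -x side, 30 mm wide strap, 4 mm thick: up the back wall (outer face x=-34), level bridge (underside at z=60, top 64), tongue sloping down and out to x=-72, z=30. Slot under bridge: x=-34 to -46 at top, widening outward to 35 mm at the tongue's end.
- cage: Open-topped wire-mesh cage, fixed, empty; origin: centre of underside, z up. Wall centrelines 260 mm apart in x, 300 in y; walls 6 mm thick, rim rail on top 10 mm wide, its top at z=140, floor at 6. Near wall: its -x side, centreline x=-130, along y. Hung there, the feed cup has the cage's heading (+x inward), its origin at about x=-90, z=80 in the cage's frame.
- plain_cup: Bystander: the same 60 x 48 x 50 mm steel cup with no hook or handle. Origin: centre of its underside.
- handled_cup: Bystander: the same 60 x 48 x 50 mm steel cup with a closed wire loop handle on its -x wall (reaching x = -57 mm), no hook. Origin: centre of its underside.
Mind the look-alikes: they are no part of the job. What is shaped like the feed_cup but pink is not meant.

How it is judged:
By the outcome, as a careful person would: the job done as asked, in the order asked, and still so for the second after the job is handed in, with the robot touching nothing.
It also fails if it takes over 42 s, if anything falls off the work surface, if the arm or the gripper's body presses on something with over 40 N, if the wrist force passes 120 N, or if a joint passes its speed limit or range.

## Working session

There is one attempt and no reset: what is moved stays moved. The work goes in short steps, Python scripts to look and compute and a shell command to move; the robot and the scene stay as the last step left them, time stands still between calls to the robot, and variables do not carry over. Pictures are saved under pics/ and viewed, about 8 in all and at most 12, crops included, and the job is handed in when it is done.

```bash
ls; mkdir -p pics; python3 - <<'E'
from plant import r
import cv2,numpy as np
o=r.get_obs();print(o['time'],o['tool_pos'],o['tool_rot'],o['gripper_width'])
for n in ("scene","top"):
    im=r.get_image(n);cv2.imwrite(f"pics/{n}0.png",im[:,:,::-1]);print(n,r.camera_info(n))
print(r.camera_info("wrist"))
E
```

```text
pics
0.0 [ 0.16907782 -0.5754053   0.23016377] [-3.10770707e+00 -4.47081875e-01  2.63304358e-04] 0.08538780230834637
scene {'camera_matrix': array([[419.50365192,   0.        , 273.23498448],
       [  0.        , 419.50365192, 208.6180376 ],
       [  0.        ,   0.        ,   1.        ]]), 'k1': -0.019448947104464095, 'xyz': array([ 1.27391032, -0.18933287,  1.14565086]), 'rotation': array([0.49123922, 0.48060032, 1.50888662])}
top {'camera_matrix': array([[476.39673225,   0.        , 274.35211628],
       [  0.        , 476.39673225, 205.74487235],
       [  0.        ,   0.        ,   1.        ]]), 'k1': 0.005494981592832213, 'xyz': array([ 0.34806318, -0.1986072 ,  1.55558505]), 'rotation': array([ 0.09082734, -0.07621331, -1.59710653])}
{'camera_matrix': array([[295.20664998,   0.        , 279.57513573],
       [  0.        , 295.20664998, 206.56215125],
       [  0.        ,   0.        ,   1.        ]]), 'k1': -0.046922174481790035, 'tool_from_camera': array([[-9.85329018e-04,  9.62535918e-01,  2.71152422e-01,
         6.81943778e-02],
       [ 9.99999318e-01,  7.78199971e-04,  8.71402586e-04,
        -3.99218442e-04],
       [ 6.27745481e-04,  2.71153096e-01, -9.62536028e-01,
        -1.42092912e-01],
       [ 0.00000000e+00,  0.00000000e+00,  0.00000000e+00,
         1.00000000e+00]])}
```

View pics/scene0.png

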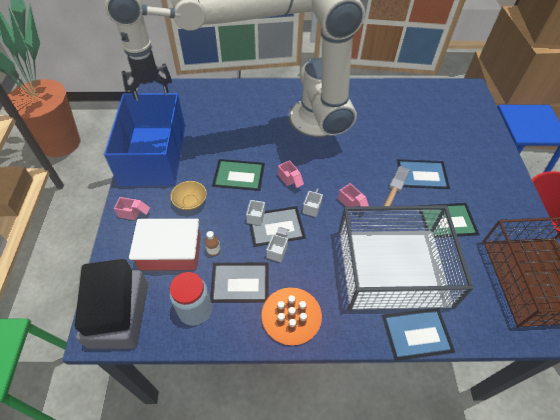

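View pics/top0.png

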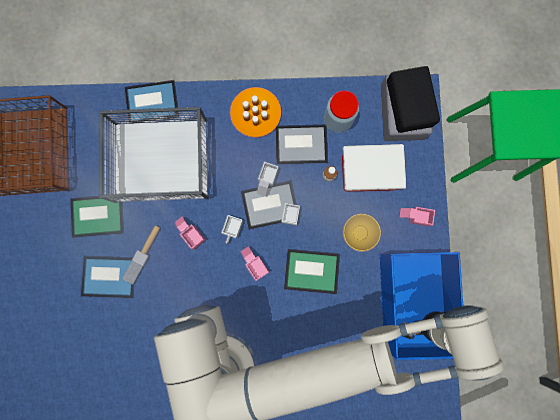

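Top view: three steel cups at about (268,175), which seems to have a strap, (291,214) plain and (232,227) with a thin handle. The cage is at (155,153), and the pink decoys stand elsewhere. I'll zoom in and measure.

```bash
cat > h.py <<'E'
from plant import r
import cv2,numpy as np
from scipy.spatial.transform import Rotation as R
def cam(n,o=None):
    c=r.camera_info(n)
    if n!="wrist": return c,R.from_rotvec(c['rotation']).as_matrix(),np.array(c['xyz'])
    T=c['tool_from_camera'];Rt=R.from_rotvec(o['tool_rot']).as_matrix()
    return c,Rt@T[:3,:3],Rt@T[:3,3]+o['tool_pos']
def ray(C,px):
    c,M,p=C
    u=cv2.undistortPoints(np.array(px,float).reshape(-1,1,2),c['camera_matrix'],np.array([c['k1'],0,0,0,0.])).reshape(-1,2)
    return p,np.c_[u[:,0],-u[:,1],-np.ones(len(u))]@M.T
def plane(C,px,z):
    p,d=ray(C,px);return p+d*((z-p[2])/d[:,2])[:,None]
def proj(C,X):
    c,M,p=C;q=(np.atleast_2d(X)-p)@M
    return cv2.projectPoints((q*[1,-1,-1]).reshape(-1,1,3),np.zeros(3),np.zeros(3),c['camera_matrix'],np.array([c['k1'],0,0,0,0.]))[0].reshape(-1,2)
E
python3 - <<'E'
import cv2,numpy as np
t=cv2.imread("pics/top0.png");s=cv2.imread("pics/scene0.png")
f=lambda i,x,y,w,h,k:cv2.resize(i[y:y+h,x:x+w],(w*k,h*k),interpolation=cv2.INTER_CUBIC)
a=f(t,90,95,225,150,3)   # 675x450
cv2.imwrite("pics/topz.png",a)
cv2.imwrite("pics/scz.png",f(s,240,180,240,140,3))
E
```

```text
(no output)
```

View pics/topz.png

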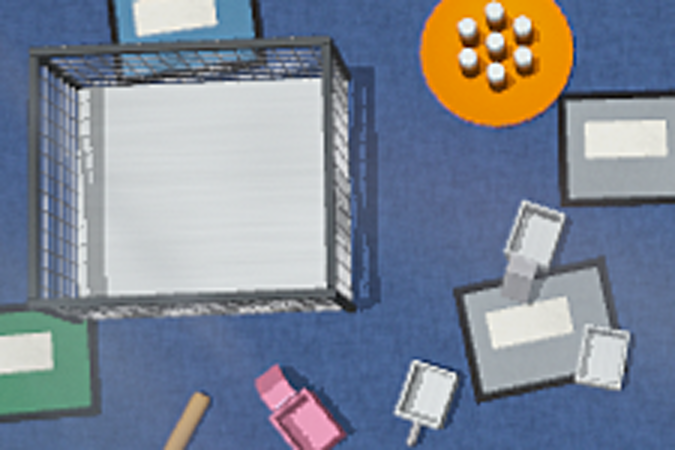

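View pics/scz.png

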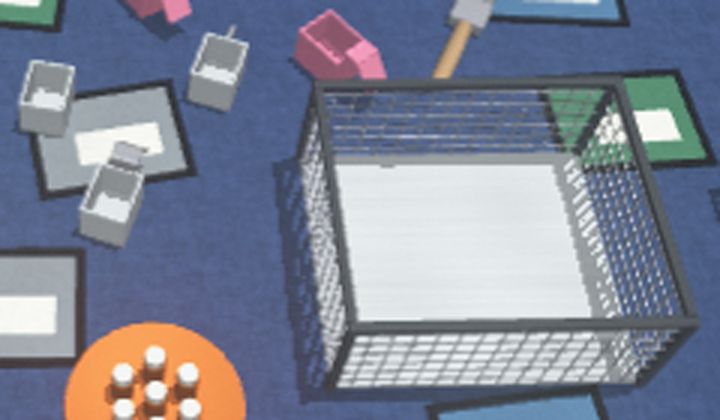

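Crops: the feed cup's rim corners are at about topz (523,202), (565,214), (545,262) and (507,250), with the strap on the -x side. The cage rim corners are about (36,50), (328,43), (329,297) and (35,303).

```bash
python3 - <<'E'
from h import *
C=cam("top");S=cam("scene")
f=lambda a,k,x,y:(np.array(a,float)+.5)/k-.5+[x,y]
cup=f([(523,203),(565,214),(546,263),(508,250)],3,90,95)
cg=f([(36,50),(328,43),(329,297),(35,303)],3,90,95)
for n,px,z in(("cup",cup,.05),("cage",cg,.14)):
    P=plane(C,px,z);print(n,P.round(4).tolist(),P.mean(0).round(4),np.linalg.norm(np.roll(P,-1,0)-P,axis=1).round(3))
    print([round(float(np.degrees(np.arctan2(*(P[i]-P[j])[[1,0]]))),1) for i,j in((0,3),(1,2),(0,1),(3,2))])
cs=f([(322,86),(617,80),(690,322),(350,327)],3,240,180)
P=plane(S,cs,.14);print("cage scene",P.round(4).tolist(),P.mean(0).round(4),np.linalg.norm(np.roll(P,-1,0)-P,axis=1).round(3))
cu=f([(95,162),(144,175),(128,217),(80,205)],3,240,180)
P=plane(S,cu,.05);print("cup scene",P.round(4).tolist(),P.mean(0).round(4))
others=f([(430,392),(604,357)],3,90,95);print(plane(C,others,.05).round(3))
print(r.get_obs()['time'])
print(R.from_rotvec(r.get_obs()['tool_rot']).as_matrix().round(3))
E
```

```text
cup [[0.6494, -0.1575, 0.05], [0.6361, -0.202, 0.05], [0.5838, -0.1803, 0.05], [0.599, -0.1402, 0.05]] [ 0.6171 -0.17    0.05  ] [0.047 0.057 0.043 0.053]
[-18.9, -22.5, 73.4, 69.3]
cage [[0.8044, 0.3331, 0.14], [0.8028, 0.0347, 0.14], [0.5416, 0.0365, 0.14], [0.544, 0.3313, 0.14]] [0.6732 0.1839 0.14  ] [0.298 0.261 0.295 0.26 ]
[0.4, -0.4, 89.7, 89.5]
cage scene [[0.5544, 0.0389, 0.14], [0.5487, 0.3332, 0.14], [0.8093, 0.3331, 0.14], [0.8113, 0.0349, 0.14]] [0.6809 0.185  0.14  ] [0.294 0.261 0.298 0.257]
cup scene [[0.5848, -0.1847, 0.05], [0.6007, -0.1348, 0.05], [0.6497, -0.1522, 0.05], [0.6356, -0.2, 0.05]] [ 0.6177 -0.1679  0.05  ]
[[ 0.45  -0.054  0.05 ]
 [ 0.482 -0.239  0.05 ]]
0.1
[[ 0.959  0.282 -0.   ]
 [ 0.282 -0.959  0.002]
 [ 0.    -0.002 -1.   ]]
```

```bash
python3 -m jog '1 0.544 -0.263 0.03 0 0 0.81;1 0.544 -0.263 0.03 0 0 0.81;1 0.544 -0.263 0.03 0 0 0.81;1 0.544 -0.263 0.03 0 0 0.81;1 0.544 -0.263 0.03 0 0 0.81;1 0.544 -0.263 0.03 0 0 0.81;1 0.544 -0.263 0.03 0 0 0.81;1 0.544 -0.263 0.03 0 0 0.81;1 0.544 -0.263 0.03 0 0 0.81;1 0.544 -0.263 0.03 0 0 0.81;1 0.544 -0.263 0.03 0 0 0.81;1 0.544 -0.263 0.03 0 0 0.81'
python3 - <<'E'
from h import *
o=r.get_obs();print(o)
print(R.from_rotvec(o['tool_rot']).as_matrix().round(3))
E
```

```text
time: 1.3
tool_pos: [0.6063, -0.1786, 0.2009]
tool_rot: [-3.092, 0.547, 0.002]
wrist_force: [0.7, -0.4, 0.2]
gripper_width: 0.0856
{'time': 1.3, 'joint_pos': array([-3.40971657e-01,  1.75578359e-01,  1.19247690e+00,  1.41085817e-03,
        1.77520166e+00,  1.58040603e+00]), 'qvel': array([ 0.71591801,  0.67095942, -0.69127079, -0.00361729,  0.0152554 ,
        0.71600047]), 'tau': array([ -1.56830203, -53.39545727, -38.56070638,   0.24375675,
         0.22398692,  -0.91257457]), 'tool_pos': array([ 0.60628545, -0.1785522 ,  0.20091377]), 'tool_rot': array([-3.09191563e+00,  5.47149446e-01,  2.21932850e-03]), 'wrist_force': array([ 0.74990088, -0.37128026,  0.2108966 ]), 'torque': array([-0.02891804, -0.07115997, -0.05367021]), 'gripper_width': 0.08563586352291082}
[[ 0.939 -0.343 -0.001]
 [-0.343 -0.939  0.002]
 [-0.002 -0.001 -1.   ]]
```

```bash
python3 -m jog '1 0.007 -0.012 0 0 0 0;1 0.007 -0.012 0 0 0 0'
python3 - <<'E'
from h import *
import pickle
o=r.get_obs();im=r.get_image("wrist");pickle.dump(o,open("o1.p","wb"))
cv2.imwrite("pics/w1.png",im[:,:,::-1]);print(o['tool_pos'],o['tool_rot'],o['qvel'].round(2))
E
```

```text
time: 1.5
tool_pos: [0.6179, -0.1676, 0.1993]
tool_rot: [-3.092, 0.542, 0.006]
wrist_force: [-0.2, -0.4, -1.5]
gripper_width: 0.0854
[ 0.61791825 -0.16755618  0.19929502] [-3.09229957  0.54155234  0.00602395] [-0.05 -0.04  0.02 -0.02  0.01 -0.02]
```

View pics/w1.png

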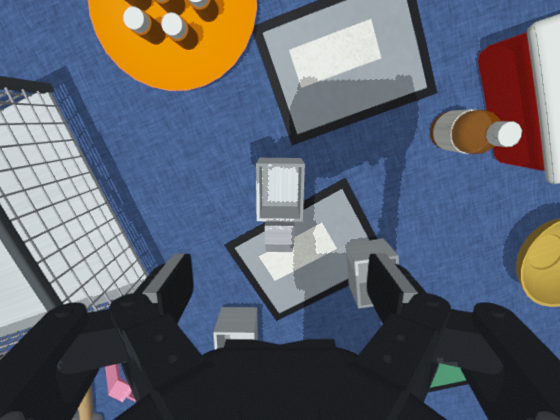

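Wrist view: the feed cup is at (280,190) with its strap at (279,237), square to the jaws. Its outer rim corners are about (257,159), (305,159), (303,221) and (257,221). The plain cup at (375,272) is clear of the descent.

```bash
python3 - <<'E'
from h import *
import pickle
o=pickle.load(open("o1.p","rb"));C=cam("wrist",o)
im=cv2.imread("pics/w1.png");hsv=cv2.cvtColor(im,cv2.COLOR_BGR2HSV)
m=((hsv[:,:,1]<60)&(hsv[:,:,2]>60)).astype(np.uint8);m[222:]=0;m[:150]=0
m[:,:240]=0;m[:,320:]=0
ys,xs=np.nonzero(m);print(xs.min(),xs.max(),ys.min(),ys.max())
for y in (165,180,195,210,218):
    q=np.nonzero(m[y])[0];print(y,q.min(),q.max())
P=plane(C,[(257,158.5),(305,158.5),(303.5,221),(257,221)],.05)
print(P.round(4).tolist(),P.mean(0).round(4),np.linalg.norm(np.roll(P,-1,0)-P,axis=1).round(4))
Rt=R.from_rotvec(o['tool_rot']).as_matrix()
print(((P-o['tool_pos'])@Rt).round(4).tolist(),((P.mean(0)-o['tool_pos'])@Rt).round(4))
print([round(float(np.degrees(np.arctan2(*(P[i]-P[j])[[1,0]]))),1) for i,j in((0,3),(1,2))])
E
```

```text
256 319 158 221
165 256 304
180 256 304
195 256 303
210 256 319
218 257 319
[[0.6579, -0.158, 0.05], [0.6418, -0.2023, 0.05], [0.581, -0.1802, 0.05], [0.5975, -0.1346, 0.05]] [ 0.6195 -0.1688  0.05  ] [0.0471 0.0647 0.0484 0.0647]
[[0.0349, -0.0224, 0.1492], [0.0349, 0.0247, 0.1491], [-0.0298, 0.0246, 0.1494], [-0.0298, -0.0238, 0.1495]] [0.0026 0.0008 0.1493]
[-21.1, -20.0]
```

The far edge includes the cup's lower outer wall, since its length reads 65 mm instead of 60. From the near edge, the cup centre is within 1 mm of the tool axis. I'll descend and grip.

```bash
python3 -m jog '1 0 0.001 0.045 0 0 0;1 0 0.001 0.09 0 0 0;1 0 0.001 0.13 0 0 0;1 0 0.001 0.16 0 0 0;1 0 0.001 0.182 0 0 0;1 0 0.001 0.182 0 0 0;-1 0 0.001 0.182 0 0 0;-1 0 0.001 0.182 0 0 0;-1 0 0.001 0.182 0 0 0;-1 0 0.001 0.182 0 0 0;-1 0 0.001 0.182 0 0 0;-1 0 0.001 0.182 0 0 0'
python3 -m jog '-1 0 0 0 0 0 0;-1 0 0 0 0 0 0;-1 0 0 0 0 0 0'
```

```text
time: 2.75
tool_pos: [0.6176, -0.1705, 0.021]
tool_rot: [-3.094, 0.545, -0.002]
wrist_force: [-0.6, 0.8, 6.3]
gripper_width: 0.0466
time: 3.05
tool_pos: [0.6176, -0.1705, 0.0211]
tool_rot: [-3.094, 0.545, -0.002]
wrist_force: [-0.0, -0.4, 0.5]
gripper_width: 0.047
```

Gripped at 47 mm. Lifting, then carrying above the cage's near wall.

```bash
python3 -m jog '-1 0 0 -0.03 0 0 0;-1 0 0 -0.07 0 0 0;-1 0 0 -0.11 0 0 0;-1 0 0 -0.15 0 0 0;-1 0 0 -0.19 0 0 0;-1 0 0 -0.21 0 0 0;-1 0 0 -0.21 0 0 0'
python3 -m jog '-1 -0.012 -0.026 0 0 0 0;-1 -0.031 -0.065 0 0 0 -0.05;-1 -0.05 -0.105 0 0 0 -0.15;-1 -0.068 -0.145 0 0 0 -0.25;-1 -0.087 -0.185 0 0 0 -0.35;-1 -0.106 -0.225 0 0 0 -0.44;-1 -0.125 -0.265 0 0 0 -0.444;-1 -0.137 -0.29 0 0 0 -0.444;-1 -0.146 -0.309 0 0 0 -0.444;-1 -0.146 -0.309 0 0 0 -0.444;-1 -0.146 -0.309 0 0 0 -0.444;-1 -0.146 -0.309 0 0 0 -0.444'
python3 - <<'E'
from h import *
import pickle
o=r.get_obs();im=r.get_image("wrist");pickle.dump(o,open("o2.p","wb"))
cv2.imwrite("pics/w2.png",im[:,:,::-1]);print(o['tool_pos'],o['tool_rot'],o['qvel'].round(2),o['gripper_width'])
E
```

```text
time: 3.75
tool_pos: [0.6184, -0.1708, 0.2355]
tool_rot: [3.093, -0.544, 0.013]
wrist_force: [-0.1, 0.5, -2.5]
gripper_width: 0.0473
time: 4.95
tool_pos: [0.5866, 0.1685, 0.233]
tool_rot: [3.138, -0.001, 0.009]
wrist_force: [-0.6, -1.2, -1.5]
gripper_width: 0.0469
[0.58655728 0.16854012 0.23299418] [ 3.13839348e+00 -1.09018108e-03  9.38399287e-03] [-0.01 -0.01 -0.01  0.    0.    0.  ] 0.0468874034225875
```

View pics/w2.png

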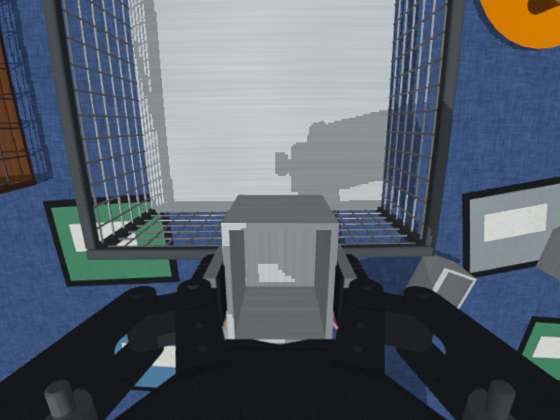

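Wrist view: the near rim rail runs from about (90,255) to (432,248), and the cup with its rim at (225–337, 222) hides the middle. I'll measure the rail against the cup.

```bash
python3 - <<'E'
from h import *
import pickle
o=pickle.load(open("o2.p","rb"));C=cam("wrist",o);Rt=R.from_rotvec(o['tool_rot']).as_matrix()
g=cv2.cvtColor(cv2.imread("pics/w2.png"),cv2.COLOR_BGR2GRAY).astype(int)
for x in (110,130,150,170,190,360,375,390,405,420):
    print(x,g[238:268,x].tolist())
for y in (190,210,230):
    print(y,"L",g[y,60:105].tolist(),"R",g[y,415:460].tolist())
E
```

```text
110 [36, 37, 35, 34, 31, 34, 36, 67, 76, 59, 39, 47, 66, 75, 80, 79, 79, 81, 80, 80, 78, 80, 106, 108, 109, 107, 108, 108, 109, 107]
130 [131, 113, 108, 90, 122, 179, 203, 179, 100, 49, 38, 48, 66, 76, 79, 79, 79, 79, 79, 78, 76, 85, 104, 108, 110, 110, 109, 110, 110, 108]
150 [104, 95, 77, 75, 87, 105, 107, 106, 94, 44, 38, 50, 66, 75, 80, 79, 78, 77, 78, 76, 74, 87, 104, 110, 110, 109, 108, 110, 109, 109]
170 [112, 112, 82, 74, 62, 42, 40, 70, 85, 42, 38, 49, 68, 75, 80, 77, 76, 77, 76, 77, 73, 58, 31, 27, 30, 36, 33, 37, 45, 47]
190 [107, 86, 76, 75, 71, 75, 81, 89, 74, 38, 35, 53, 70, 74, 79, 77, 75, 78, 76, 75, 75, 73, 78, 83, 84, 87, 83, 80, 81, 83]
360 [78, 73, 73, 74, 75, 89, 75, 40, 38, 48, 67, 73, 76, 78, 78, 79, 77, 77, 75, 73, 81, 72, 55, 52, 49, 43, 36, 23, 22, 28]
375 [81, 78, 75, 74, 81, 97, 62, 37, 41, 55, 71, 76, 78, 79, 77, 78, 77, 78, 73, 62, 56, 55, 55, 53, 53, 53, 54, 54, 53, 52]
390 [82, 79, 80, 78, 76, 95, 44, 37, 43, 60, 72, 76, 77, 80, 80, 79, 80, 78, 71, 58, 55, 54, 52, 54, 52, 54, 55, 57, 57, 56]
405 [36, 47, 55, 55, 76, 95, 46, 36, 48, 63, 74, 79, 79, 79, 
[... 660 characters left out ...]
77, 77, 77, 77, 77, 77, 79, 77, 58, 59, 48, 35, 34, 34, 29, 47, 87, 112, 109, 95, 98, 108, 109, 109, 108, 109, 109] R [113, 81, 81, 80, 79, 78, 76, 76, 89, 105, 82, 44, 35, 35, 37, 44, 50, 52, 52, 51, 52, 53, 52, 52, 53, 58, 76, 83, 82, 81, 85, 87, 81, 82, 84, 82, 82, 80, 82, 81, 79, 84, 82, 87, 81]
230 L [108, 108, 108, 109, 108, 108, 108, 107, 105, 111, 157, 198, 209, 209, 208, 208, 210, 210, 209, 209, 211, 190, 97, 74, 76, 77, 78, 79, 80, 78, 68, 60, 47, 35, 34, 29, 48, 125, 176, 158, 107, 130, 196, 211, 212] R [49, 53, 57, 69, 80, 81, 97, 95, 65, 40, 39, 42, 58, 69, 77, 78, 57, 52, 52, 53, 51, 54, 57, 73, 77, 78, 77, 75, 79, 83, 83, 83, 87, 86, 82, 82, 84, 85, 79, 77, 78, 79, 80, 76, 81]
```

```bash
python3 - <<'E'
from h import *
import pickle
o=pickle.load(open("o2.p","rb"));C=cam("wrist",o);Rt=R.from_rotvec(o['tool_rot']).as_matrix()
print(Rt.round(4))
out=[(110,259.5),(130,258.7),(150,258.7),(375,256.5),(390,256),(405,255.8),(420,255.7)]
inn=[(130,248.7),(150,248.6),(170,248.7),(190,248.5),(375,246.5),(390,246.3),(405,246)]
Po=plane(C,out,.14);Pi=plane(C,inn,.14)
fo=np.polyfit(Po[:,1],Po[:,0],1);fi=np.polyfit(Pi[:,1],Pi[:,0],1)
print("outer",fo,np.polyval(fo,.17),"inner",fi,np.polyval(fi,.17),Po[:,0].round(4),Pi[:,0].round(4))
L=plane(C,[(84,190),(90.5,210),(437,190),(433.5,210)],.14);print(L.round(4))
# predicted cup/hook pts in this view
rows=[]
for x,y,z in((30,-24,50),(30,24,50),(30,-24,0),(30,24,0),(-30,-24,50),(-30,24,50)):
    X=o['tool_pos']+np.array([x-1,y,z-21])/1000;rows.append(proj(C,X)[0].round(1).tolist())
print(rows)
S=cam("scene");T=cam("top")
im=r.get_image("scene");cv2.imwrite("pics/s2.png",im[:,:,::-1])
im=r.get_image("top");cv2.imwrite("pics/t2.png",im[:,:,::-1])
print(proj(S,[.547,.17,.2]),proj(T,[.547,.17,.2]))
E
python3 - <<'E'
import cv2,numpy as np
s=cv2.imread("pics/s2.png")[140:260,330:430];t=cv2.imread("pics/t2.png")[120:240,110:210]
k=lambda i:cv2.resize(i,None,fx=4,fy=4,interpolation=cv2.INTER_CUBIC)
w=cv2.imread("pics/w2.png")
cv2.imwrite("pics/c2.png",np.hstack([k(s)[:,:400],k(t)[:,:400]]))
E
```

```text
[[ 1.0e+00 -7.0e-04  6.0e-03]
 [-7.0e-04 -1.0e+00 -3.2e-03]
 [ 6.0e-03  3.2e-03 -1.0e+00]]
outer [-0.01040693  0.54442319] 0.5426540156561344 inner [-0.00857046  0.55362508] 0.552168104994389 [0.5407 0.5416 0.5417 0.5434 0.5438 0.5439 0.5438] [0.5511 0.5513 0.5513 0.5515 0.5529 0.553  0.5531]
[[0.6036 0.3312 0.14  ]
 [0.5863 0.3286 0.14  ]
 [0.6028 0.0384 0.14  ]
 [0.5856 0.039  0.14  ]]
[[339.6, 223.0], [221.4, 223.3], [322.2, 195.0], [237.9, 195.2], [332.3, 345.4], [229.0, 345.7]]
[[395.59577151 193.7706333 ]] [[149.51360853 190.412357  ]]
```

View pics/c2.png

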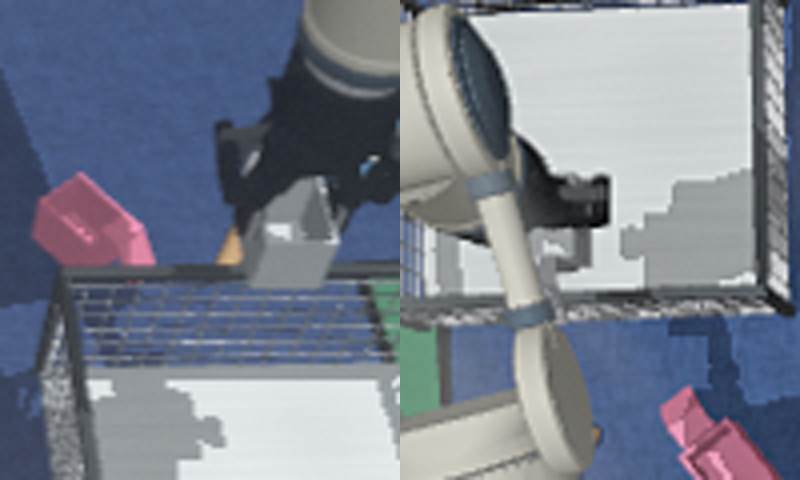

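Rail centreline x = 0.5474 at y = 0.17, width 9.5 mm (expected 10), heading about +0.55°. The close-up shows the held cup upright. I'll check the cup's offset in the grip from its front-face edges.

```bash
python3 - <<'E'
from h import *
import pickle
g=cv2.cvtColor(cv2.imread("pics/w2.png"),cv2.COLOR_BGR2GRAY).astype(int)
for x in (245,280,315): print(x,"188:",g[188:202,x].tolist(),"216:",g[214:232,x].tolist())
for y in (199,218,226): print(y,"L",g[y,216:244].tolist(),"R",g[y,316:344].tolist())
E
```

```text
245 188: [195, 193, 193, 196, 196, 196, 180, 119, 101, 101, 102, 101, 102, 105] 216: [101, 103, 103, 101, 102, 102, 101, 100, 116, 191, 195, 194, 194, 192, 147, 137, 137, 137]
280 188: [194, 191, 192, 196, 194, 196, 181, 121, 100, 100, 103, 102, 103, 104] 216: [103, 103, 103, 104, 104, 102, 102, 103, 105, 136, 140, 139, 138, 139, 139, 139, 143, 143]
315 188: [136, 134, 137, 139, 138, 139, 131, 105, 99, 101, 102, 100, 102, 104] 216: [103, 103, 103, 104, 105, 103, 103, 102, 105, 130, 139, 139, 140, 139, 139, 139, 135, 134]
199 L [193, 193, 192, 193, 193, 192, 192, 192, 192, 192, 193, 193, 193, 193, 193, 192, 193, 194, 190, 150, 110, 101, 101, 102, 102, 102, 101, 102] R [100, 100, 101, 100, 100, 100, 100, 100, 106, 135, 138, 138, 138, 137, 137, 137, 138, 138, 138, 137, 137, 137, 136, 146, 191, 193, 192, 191]
218 L [81, 82, 78, 79, 82, 81, 75, 74, 96, 102, 103, 103, 103, 102, 102, 102, 102, 102, 103, 103, 103, 103, 102, 103, 103, 102, 103, 102] R [104, 104, 104, 104, 104, 104, 104, 104, 104, 104, 103, 104, 104, 105, 104, 104, 104, 104, 106, 103, 109, 112, 118, 136, 89, 97, 123, 159]
226 L [88, 89, 84, 74, 83, 164, 190, 193, 192, 193, 193, 193, 193, 193, 193, 193, 193, 193, 194, 193, 194, 193, 193, 194, 194, 194, 195, 194] R [139, 140, 140, 140, 139, 140, 139, 139, 139, 139, 139, 139, 139, 139, 138, 139, 139, 138, 138, 139, 139, 140, 136, 71, 59, 88, 90, 87]
```

Cup offset is about -0.6 mm in tool x, with no yaw and no tilt. The target tool x is 0.588. Descending, stopping just short of contact.

```bash
python3 -m jog '-1 0.001 0 0.01 0 0.007 -0.012;-1 0.001 0 0.03 0 0.007 -0.012;-1 0.001 0 0.05 0 0.007 -0.012;-1 0.001 0 0.065 0 0.007 -0.012;-1 0.001 0 0.08 0 0.007 -0.012;-1 0.001 0 0.08 0 0.007 -0.012'
python3 - <<'E'
from h import *
o=r.get_obs();print(o['tool_pos'],R.from_rotvec(o['tool_rot']).as_matrix().round(4).tolist(),o['wrist_force'])
im=r.get_image("scene");cv2.imwrite("pics/s3.png",im[:,:,::-1])
E
```

```text
time: 5.7
tool_pos: [0.5873, 0.1678, 0.1508]
tool_rot: [3.138, 0.013, 0.013]
wrist_force: [-0.8, -1.3, -2.2]
gripper_width: 0.0467
[0.58733198 0.16778975 0.15083153] [[0.9999, 0.008, 0.0085], [0.0081, -1.0, -0.0036], [0.0085, 0.0036, -1.0]] [-0.77577179 -1.25062112 -2.24130777]
```

```bash
python3 -m jog '-1 0.001 0 0 0.004 -0.011 0;-1 0.001 0 0.008 0.004 -0.011 0;-1 0.001 0 0.016 0.004 -0.011 0;-1 0.001 0 0.016 0.004 -0.011 0'
python3 - <<'E'
from h import *
o=r.get_obs();print(o['tool_pos'],R.from_rotvec(o['tool_rot']).as_matrix().round(4).tolist(),o['wrist_force'])
E
```

```text
time: 6.15
tool_pos: [0.5885, 0.1678, 0.1348]
tool_rot: [3.141, 0.013, -0.001]
wrist_force: [-0.9, -0.4, -1.8]
gripper_width: 0.0473
[0.58847077 0.16778979 0.13484413] [[1.0, 0.0081, -0.0004], [0.0081, -1.0, -0.0006], [-0.0004, 0.0006, -1.0]] [-0.86995304 -0.442308   -1.79698885]
```

Level, with x = 0.5885. I'll lower on in steps, watching the force.

```bash
python3 -m jog '-1 -0.0005 0 0.008 0 0 0;-1 -0.0005 0 0.016 0 0 0;-1 -0.0005 0 0.022 0 0 0;-1 -0.0005 0 0.022 0 0 0'; python3 -m jog '-1 0 0 0.004 0 0 0;-1 0 0 0.007 0 0 0;-1 0 0 0.007 0 0 0'
```

```text
time: 6.55
tool_pos: [0.5872, 0.1676, 0.1111]
tool_rot: [3.14, 0.013, -0.005]
wrist_force: [0.1, -0.3, -1.8]
gripper_width: 0.047
time: 6.85
tool_pos: [0.587, 0.1676, 0.1035]
tool_rot: [3.14, 0.013, -0.006]
wrist_force: [0.6, -0.6, -1.7]
gripper_width: 0.0472
```

```bash
python3 -m jog '-1 0.0005 0 0.002 0 0 0;-1 0.0005 0 0.003 0 0 0;-1 0.0005 0 0.003 0 0 0'; python3 -m jog '-1 0 0 0.001 0 0 0;-1 0 0 0.001 0 0 0'
python3 - <<'E'
from h import *
im=r.get_image("scene")[:,:,::-1];w=r.get_image("wrist")[:,:,::-1]
a=cv2.resize(im[160:260,340:440],(400,400),interpolation=cv2.INTER_CUBIC)
cv2.imwrite("pics/c3.png",np.hstack([a,cv2.resize(w[150:350,130:430],(400,267)) if 0 else cv2.resize(w[150:350,180:380],(400,400))]))
E
```

```text
time: 7.15
tool_pos: [0.5876, 0.1676, 0.1008]
tool_rot: [3.14, 0.013, -0.005]
wrist_force: [-0.5, -0.2, 0.0]
gripper_width: 0.0469
time: 7.35
tool_pos: [0.5876, 0.1676, 0.1008]
tool_rot: [3.141, 0.013, -0.004]
wrist_force: [-2.2, -0.7, 5.0]
gripper_width: 0.0471
```

View pics/c3.png

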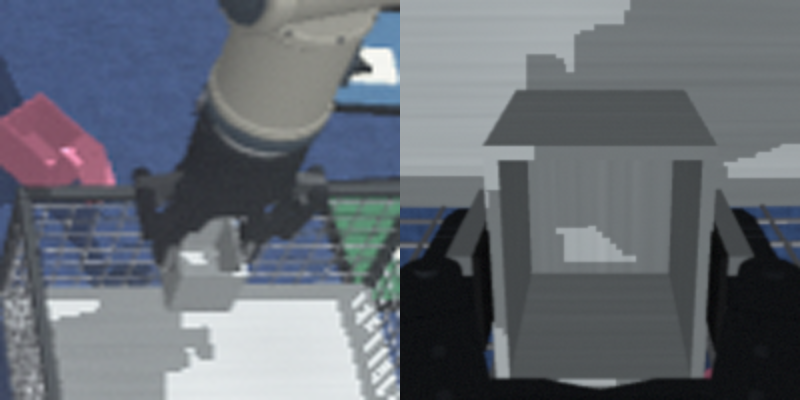

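Contact came at TCP z = 0.1008, where a bridge resting on the rail should give 0.101, with 5 N up. The pictures show the cup inside the wall, upright. Releasing and backing off.

```bash
python3 -m jog '-0.2 0 0 0 0 0 0;0 0 0 0 0 0 0;0.3 0 0 0 0 0 0;0.6 0 0 0 0 0 0;0.6 0 0 0 0 0 0;0.6 0 0 0 0 0 0;0.6 0 0 0 0 0 0'; python3 -m jog '0.6 0 0 -0.01 0 0 0;0.6 0 0 -0.03 0 0 0;0.6 0 0 -0.06 0 0 0;0.6 0 0 -0.1 0 0 0;0.6 0 0 -0.14 0 0 0;0.6 0 0 -0.16 0 0 0;0.6 0 0 -0.16 0 0 0'
python3 - <<'E'
from h import *
import pickle
o=r.get_obs();pickle.dump(o,open("o4.p","wb"));w=r.get_image("wrist")[:,:,::-1];im=r.get_image("scene")[:,:,::-1]
cv2.imwrite("pics/w4.png",w)
a=cv2.resize(im[160:260,340:440],(400,400),interpolation=cv2.INTER_CUBIC)
cv2.imwrite("pics/c4.png",np.hstack([a,cv2.resize(w[130:330,180:380],(400,400))]))
E
```

```text
time: 8.15
tool_pos: [0.5877, 0.1676, 0.1006]
tool_rot: [3.141, 0.013, -0.004]
wrist_force: [-0.3, -0.3, -0.7]
gripper_width: 0.0685
time: 8.85
tool_pos: [0.5892, 0.168, 0.2666]
tool_rot: [-3.141, -0.013, -0.009]
wrist_force: [-0.3, 0.0, 0.2]
gripper_width: 0.0684
```

View pics/c4.png

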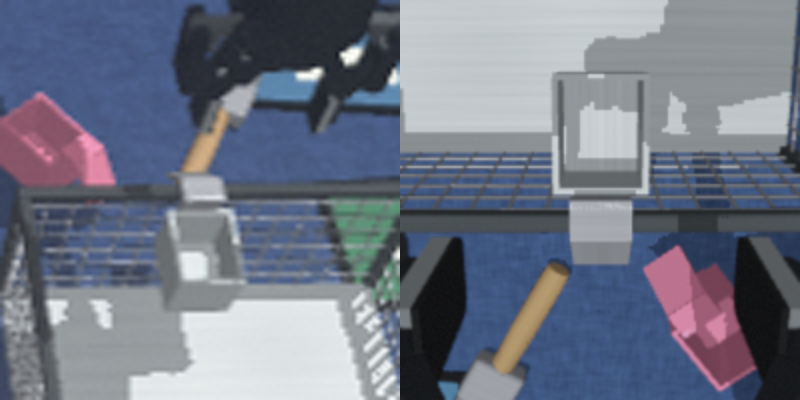

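The cup hangs over the near wall with its bridge on the rail, the tongue outside and the cup inside, square to the wall. I'll check that it stays still and that the bystanders haven't moved, then hand in.

```bash
python3 -m jog '0.6 0 0 0 0 0 0;0.6 0 0 0 0 0 0;0.6 0 0 0 0 0 0;0.6 0 0 0 0 0 0;0.6 0 0 0 0 0 0'; python3 - <<'E'
from h import *
o=r.get_obs();w=r.get_image("wrist");im=r.get_image("scene")[:,:,::-1].astype(int)
C=cam("wrist",o)
X=np.array([[30,-24,50],[30,24,50],[-30,24,50],[-30,-24,50],[-46,-15,64],[-46,15,64]])/1000+[.5874,.168,.08]
print("pred px",proj(C,X).round(1).tolist())
print("seen rim (crop/2+offset):",[(180+x/2,130+y/2) for x,y in((651,72),(553,72),(553,192),(649,194))])
s0=cv2.imread("pics/scene0.png").astype(int)
for n,(x,y,a,b) in dict(plain=(240,195,30,32),handled=(300,183,28,35)).items():
    print(n,"diff",abs(im-s0)[y:y+b,x:x+a].mean())
w4=cv2.imread("pics/w4.png").astype(int)[:,:,::-1];print("wrist diff",abs(w.astype(int)-w4)[160:265,250:312].mean())
E
```

```text
time: 9.45
tool_pos: [0.5881, 0.1678, 0.2606]
tool_rot: [3.141, 0.013, -0.004]
wrist_force: [-0.4, -0.3, 0.4]
gripper_width: 0.0684
pred px [[305.9, 166.9], [254.0, 166.5], [255.0, 227.6], [304.0, 228.0], [295.2, 248.8], [263.6, 248.6]]
seen rim (crop/2+offset): [(505.5, 166.0), (456.5, 166.0), (456.5, 226.0), (504.5, 227.0)]
plain diff 1.2395833333333333
handled diff 13.560884353741496
wrist diff 7.097593445980543
```

The cup's rim matches the predicted hung pose within 1–3 px (my printed columns are 200 too large because of the montage's left panel). The wrist difference comes from the arm settling 6 mm. The handled cup's difference needs a look, as it may be a shadow.

```bash
python3 - <<'E'
from h import *
im=r.get_image("scene")[:,:,::-1];s0=cv2.imread("pics/scene0.png")
k=lambda i:cv2.resize(i[180:270,240:340],(400,360),interpolation=cv2.INTER_CUBIC)
cv2.imwrite("pics/c5.png",np.hstack([k(s0),k(im)]))
a=[];o=r.get_obs()
for i in range(2): a.append(r.get_image("wrist").astype(int))
print(abs(a[0]-a[1])[160:265,250:312].mean())
E
```

```text
0.8733230926779314
```

View pics/c5.png

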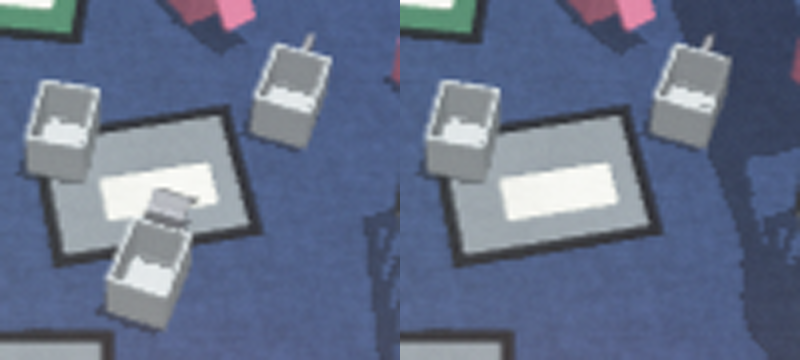

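Both bystander cups are at the same pixels as at the start, and the difference was only the arm's shadow. The hung cup is still.

```bash
python3 -c "
from plant import r
print(r.job_done(),r.get_obs()['time'])"
```

```text
the job is handed in; nothing more can be done
the job is handed in; nothing more can be done
```

I took the steel cup with the hook and hung it over the cage's near wall at about y = 0.168 (wall centre about 0.185). Then I opened the gripper, lifted it clear and handed the job in. No verdict is reported; the clock stood at about 10 s of the 42 s allowed.

**The hang:**
- The hook touched the rail with the tool at z = 0.1008, where a bridge seated on the rail should give 0.101. The upward force was 5 N.
- After release, the pictures show the tongue outside, the cup inside, and the cup upright and square to the wall.
- The cup's rim corners lie within 1–3 px of the predicted hung pose.
- Two later wrist pictures, 0.05 s apart, showed it still.

**The other cups:** the plain and handled cups are at the same pixels as at the start.

**Checks that disagreed:**
- The overhead and scene cameras differed by about 9 mm on where the near wall stands. I used the close wrist measurement, x = 0.5474, which the hang bore out.
- The handled cup's picture-difference check came out high. A side-by-side view showed only the arm's shadow.

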